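# Lid the model-part tubs

### The arm

A 6-joint arm with a two-finger parallel gripper is mounted at the origin on the work surface. World frame = base frame: x ahead of the robot, y to its left, z up, the work surface at z = 0. Lengths are in m, angles in rad, forces in N, time in s.
With the tool pointing down it reaches from about 0.35 to 0.725 m from the base axis. Payload 6 kg.
Tool frame: the origin (TCP) lies midway between the tips of the shut fingers; the grasp point (between the pads) lies 19 mm behind it (arm.pinch_z is the distance from the TCP to the grasp point, in m); z points along the fingers, x is the direction in which the jaws open and shut, and the axes are right-handed (so a half turn about z gives the same grasp; the last joint's range is limited). The gripper opens to 85 mm and grips with 20 to 120 N. Pads are 22 mm wide; open, the fingers measure 114 mm over their backs; the gripper's body (76 mm by 85 mm) begins 54 mm behind the grasp point. The pads swing forward as they close: fully open they stand 13 mm farther back than shut.
Start: joints at [-0.934, 0.04, 0.085, 0, -1.615, -0.334], TCP at [0.179, -0.573, 0.231] pointing down, gripper open.
Joint ranges: [-2.56, 2.56], [-1.29, 2.01], [-1.08, 1.49], [-3.29, 1.98], [-2.81, -0.18], [-2.99, 2.99]. Speed limits (rad/s): [2.57, 2.57, 3.01, 3.14, 3.14, 3.14].

### API

Orientations are given as a unit quaternion [w, x, y, z].
In Python, from plant import telemetry, read_camera, camera_model, arm, finder gives the robot as it stands. The module is installed in compiled form; this text tells all that it offers.
- The arm moves only by the tool drive_tool, never from a script. Its arguments are lists of equal length, an entry for each row: "offset": the shift along the tool's x, y, z in m, a list of three; "rotation": the turn, a rotation vector about the tool's x, y, z in degrees, a list of three. A call has 1 to 12 rows; each row is the pose to reach, as a shift and turn from the pose commanded when the call began, along the tool's axes at that moment; what a row does not reach only later rows make up. A row lasts 1/12 s, in which the tool goes at most 41.7 mm and 7.16 degrees, less where a joint would pass 70% of its speed; a pose out of reach is approached as far as the arm can. A call with a gripper value outside its range is refused whole. "grip" is the finger opening in m, from 0 to 0.0854, set as the call begins (left out, the last holds). The fingers move at their own pace and stop on an object; "grip_force" is the grip in N (left out, the last holds). Time passes only in rows, so rows that repeat a pose let the fingers close. It gives the time, the measured TCP pose, the force and the opening at its end, in the units of the state.
- telemetry.get_state(): the state, without advancing time (a new reading comes with each control period).
- read_camera(name): name is "side" or "top"; returns the picture (480x640x3 uint8, red, green, blue); there is no depth.
- camera_model(name): a dict with "fx", "fy", "cx", "cy" (pixels), "rvec" (rotation vector, rad) and "tvec" (3), from world to camera coordinates, as OpenCV has them. Camera axes: x right, y down, z forward; pixel columns grow to the right and rows downward; lengths in m; the calibration is good to about 2 mm. A picture is of the moment at which its call begins. camera_model takes no time and is no camera call.
- arm.sign_off(): hands the job in, once; it reports no verdict.
Trained networks look in the newest picture that a camera, given by its name, has taken for a name from the list of things; names that differ only in an ending like _2 or _b are one class to them, and where a whole thing is asked for, a point or a joint stands for the part that bears it (a point fixed in the world has none). Each returns a list of dicts, best first, with "p" (0 to 1); they miss things now and then, are a little off and sometimes report something else, mostly with a low value. They report only what shows in the picture. A call takes as long as a camera call. They do not tell look-alikes from the thing itself.
- finder.look_for(camera, target): "position" ([x, y, z] in m, in world coordinates, good to about 4 mm: the middle of the surface that is visible of it).
- finder.trace(camera, target): "region" (480x640 bool, what is visible of it).
The state is a dict: "clock": time; "q": joint angles; "joint_vel": joint speeds; "joint_efforts": joint torques, N m; "ee_pos": TCP position; "tool_rot": TCP orientation; "wrist_force": force on the tool from outside, world axes, zero at the start; "wrist_torque": the same for the moment, N m; "width": opening from 0.0 (shut) to 1.0 (fully open).
Only numpy, scipy, OpenCV 4.12 (cv2) and the standard library are available. Lean on these libraries where they do the work, as an engineer would, in place of code of your own. Each camera call takes 0.05 s, during which the arm holds its last target. There are 200 camera calls.

### The job

The open tubs of model parts must be covered before the spraying starts. Pick out the four loose lids on the desk and set each one down gently, without dropping it, on the tub of its own shape and size, so that it sits flat with its plug inside the rim. Leave the tubs standing where they are, and leave the paint jar and the tape roll alone.

Things in the scene. Friction and masses are not known exactly. Their poses are not given: they have to be found in the camera images.
- large_round_lid: Large round lid, disc 116 mm across; its plug is 82 mm across. White plastic, loose, about 60 g, right way up. Plug 8 mm deep (fits inside the tub), above it the cover plate 4 mm thick (rests on the rim), on top a central grey tab to hold: 34 mm along x, 20 mm along y, 30 mm tall. Origin: centre of the plug's underside, z up; it is 8 mm below the rim when seated.
- small_round_lid: Small round lid, disc 80 mm across; its plug is 46 mm across. White plastic, loose, about 60 g, right way up. Plug 8 mm deep (fits inside the tub), above it the cover plate 4 mm thick (rests on the rim), on top a central grey tab to hold: 34 mm along x, 20 mm along y, 30 mm tall. Origin: centre of the plug's underside, z up; it is 8 mm below the rim when seated.
- square_lid: Square lid, 96 x 96 mm; its plug is 62 x 62 mm. White plastic, loose, about 60 g, right way up. Plug 8 mm deep (fits inside the tub), above it the cover plate 4 mm thick (rests on the rim), on top a central grey tab to hold: 34 mm along x, 20 mm along y, 30 mm tall. Origin: centre of the plug's underside, z up; it is 8 mm below the rim when seated.
- oblong_lid: Oblong lid, 132 mm along its x by 72 mm along its y; its plug is 98 x 38 mm. White plastic, loose, about 60 g, right way up. Plug 8 mm deep (fits inside the tub), above it the cover plate 4 mm thick (rests on the rim), on top a central grey tab to hold: 34 mm along x, 20 mm along y, 30 mm tall. Origin: centre of the plug's underside, z up; it is 8 mm below the rim when seated.
- large_round_tub: Large round tub, 104 mm outside, 98 mm inside, 60 mm high. White plastic, walls 3 mm, open at the top with small model parts on its floor, loose, about 300 g. Origin: centre of its underside, on the desk; z up.
- small_round_tub: Small round tub, 68 mm outside, 62 mm inside, 65 mm high. White plastic, walls 3 mm, open at the top with small model parts on its floor, loose, about 300 g. Origin: centre of its underside, on the desk; z up.
- square_tub: Square tub, 84 x 84 mm outside, 78 x 78 mm inside, 50 mm high; sides along its x and y. White plastic, walls 3 mm, open at the top with small model parts on its floor, loose, about 300 g. Origin: centre of its underside, on the desk; z up.
- oblong_tub: Oblong tub, 120 mm along its x by 60 mm along its y outside, 114 x 54 mm inside, 45 mm high. White plastic, walls 3 mm, open at the top with small model parts on its floor, loose, about 300 g. Origin: centre of its underside, on the desk; z up.
- paint_jar: Small closed paint jar, 38 mm across, 55 mm high, black cap, standing on the desk; not part of the job. Origin: centre of its underside.
- tape_roll: Roll of yellow masking tape lying flat, 90 mm across, 18 mm high, hole 72 mm; not part of the job. Origin: centre of its underside.
Things that resemble listed ones, but are neither listed nor needed, are in the scene too. Leave any black or turquoise look-alike of the oblong_lid alone.

How it is judged:
At the end, for the whole second after the job is handed in: Every lid sits flat on the tub of its own shape and size, plug inside the rim (3 mm in height, 12 mm off-centre, 0.05 rad tilt; square and oblong lids turned within 0.25 rad of the tub's sides), released and at rest; every tub upright and within 30 mm of where it stood (horizontal distance between large_round_lid and large_round_tub below 0.012 m and z of large_round_lid in the frame of large_round_tub between 0.049 and 0.055 m and angle between each of large_round_lid, large_round_tub, small_round_lid, small_round_tub, square_lid, square_tub, oblong_lid, oblong_tub's own z axis and vertical below 0.05 rad and linear speed of each of large_round_lid, large_round_tub, small_round_lid, small_round_tub, square_lid, square_tub, oblong_lid, oblong_tub below 0.02 m/s and angular speed of each of large_round_lid, small_round_lid, square_lid, oblong_lid below 0.1 rad/s and distance of each of large_round_tub, small_round_tub, square_tub, oblong_tub from where it was at the start of the episode below 0.03 m and contact force between each of large_round_lid, small_round_lid, square_lid, oblong_lid and the fingers below 0.05 N and horizontal distance between small_round_lid and small_round_tub below 0.012 m and z of small_round_lid in the frame of small_round_tub between 0.054 and 0.06 m and horizontal distance between square_lid and square_tub below 0.012 m and z of square_lid in the frame of square_tub between 0.039 and 0.045 m and horizontal distance between oblong_lid and oblong_tub below 0.012 m and z of oblong_lid in the frame of oblong_tub between 0.034 and 0.04 m and (angle between the x axis of square_lid and the x axis of square_tub, either way round below 0.25 rad or angle between the x axis of square_lid and the y axis of square_tub, either way round below 0.25 rad) and angle between the x axis of oblong_lid and the x axis of oblong_tub, either way round below 0.25 rad); the robot touches nothing.
It fails at once if a lid is dropped or thrown (faster than 0.8 m/s, a fall of over 3 cm, while not held) ((linear speed of large_round_lid above 0.8 m/s and contact force between large_round_lid and the fingers below 0.05 N) or (linear speed of small_round_lid above 0.8 m/s and contact force between small_round_lid and the fingers below 0.05 N) or (linear speed of square_lid above 0.8 m/s and contact force between square_lid and the fingers below 0.05 N) or (linear speed of oblong_lid above 0.8 m/s and contact force between oblong_lid and the fingers below 0.05 N)).
It fails at once if the paint jar is disturbed (moved more than 2 cm) (distance of paint_jar from where it was at the start of the episode above 0.02 m).
It fails at once if the tape roll is disturbed (moved more than 2 cm) (distance of tape_roll from where it was at the start of the episode above 0.02 m).
It also fails if it takes over 136 s, if anything falls off the work surface, if the arm or the gripper's body presses on something with over 40 N, if the wrist force passes 120 N, or if a joint passes its speed limit or range.

## Working session

There is one attempt and no reset: what is moved stays moved. The work goes in short steps, Python scripts to look and compute and a tool call to move; the robot and the scene stay as the last step left them, time stands still between calls to the robot, and variables do not carry over. Pictures are saved under pics/ and viewed, about 12 in all and at most 16, crops included, and the job is handed in when it is done.

Besides the shell and the picture viewer there is one more tool, called by a JSON object that holds its "name" and its "arguments", one argument or row to a line. drive_tool: Moves the arm, as the interface text tells. Its arguments: {"type":"object","properties":{"offset":{"type":"array"},"rotation":{"type":"array"},"grip":{"type":"number"},"grip_force":{"type":"number"}},"required":["offset","rotation"]}

```bash
mkdir -p pics; cat > h.py <<'E'
import numpy as np, cv2
from plant import telemetry, read_camera, camera_model, arm, finder
def cam(n):
    m=camera_model(n);K=np.array([[m['fx'],0,m['cx']],[0,m['fy'],m['cy']],[0,0,1.]])
    return K,np.array(m['rvec'],float),np.array(m['tvec'],float)
def proj(n,P):
    K,r,t=cam(n);return cv2.projectPoints(np.array(P,float).reshape(-1,3),r,t,K,None)[0].reshape(-1,2)
def unproj(n,uv,z):
    K,r,t=cam(n);R=cv2.Rodrigues(r)[0];uv=np.array(uv,float).reshape(-1,2)
    d=np.c_[uv,np.ones(len(uv))]@np.linalg.inv(K).T@R; c=-R.T@t
    return c+d*((z-c[2])/d[:,2])[:,None]
def save(n,name,crop=None,s=1):
    im=read_camera(n)[:,:,::-1]
    if crop: im=im[crop[1]:crop[3],crop[0]:crop[2]]
    cv2.imwrite('pics/'+name+'.png',cv2.resize(im,None,fx=s,fy=s,interpolation=cv2.INTER_CUBIC))
E
python3 - <<'E'
from h import *
save('top','t0',s=1.25);save('side','s0',s=1.25)
for o in ['large_round_lid','small_round_lid','square_lid','oblong_lid','large_round_tub','small_round_tub','square_tub','oblong_tub','paint_jar','tape_roll']:
    for d in finder.look_for('top',o)[:4]:
        p=np.array(d['position']);print(o,round(d['p'],2),p.round(3),proj('top',p).round()[0])
for n in('top','side'):
    K,r,t=cam(n);print(n,K[0,0],(-cv2.Rodrigues(r)[0].T@t).round(3))
print(telemetry.get_state())
E
```

```text
large_round_lid 0.66 [ 0.666 -0.164  0.01 ] [360. 160.]
small_round_lid 0.68 [ 0.545 -0.401  0.014] [456. 207.]
small_round_lid 0.58 [ 0.465 -0.096  0.003] [333. 240.]
square_lid 0.88 [0.371 0.297 0.013] [176. 277.]
oblong_lid 0.8 [ 0.363 -0.303  0.012] [417. 280.]
oblong_lid 0.79 [ 0.332 -0.494  0.01 ] [494. 293.]
oblong_lid 0.59 [ 0.195 -0.308  0.01 ] [420. 348.]
large_round_tub 0.57 [ 0.469 -0.095  0.005] [333. 238.]
small_round_tub 0.72 [0.668 0.13  0.017] [243. 159.]
square_tub 0.93 [0.538 0.393 0.01 ] [139. 211.]
oblong_tub 0.95 [0.471 0.083 0.003] [262. 237.]
oblong_tub 0.58 [ 0.468 -0.095  0.004] [333. 238.]
paint_jar 0.83 [0.692 0.288 0.053] [177. 146.]
tape_roll 0.92 [ 0.704 -0.302  0.019] [416. 144.]
top 595.0661870944101 [ 0.362 -0.066  1.492]
side 434.3192249331862 [0.05  0.793 0.721]
{'clock': 0.6, 'q': array([-9.34307279e-01,  4.01760308e-02,  8.47854097e-02,  1.79848792e-05,
       -1.61550790e+00, -3.33697772e-01]), 'joint_vel': array([ 0.00257533,  0.00073139, -0.00132824,  0.00044319,  0.00053959,
       -0.00104006]), 'joint_efforts': array([ 2.25459116e-03, -3.67711508e+01,  3.47302508e+01,  6.93041369e+00,
       -9.06722580e-04,  3.30098871e-06]), 'ee_pos': array([ 0.17891057, -0.57267468,  0.23127029]), 'tool_rot': array([-5.14661989e-05,  5.92374504e-01,  8.05662736e-01,  6.53319602e-06]), 'wrist_force': array([0.82219059, 0.45335173, 0.51403398]), 'wrist_torque': array([-0.01087521, -0.03302779,  0.05709652]), 'width': 1.0032653772340698}
```

View pics/t0.png

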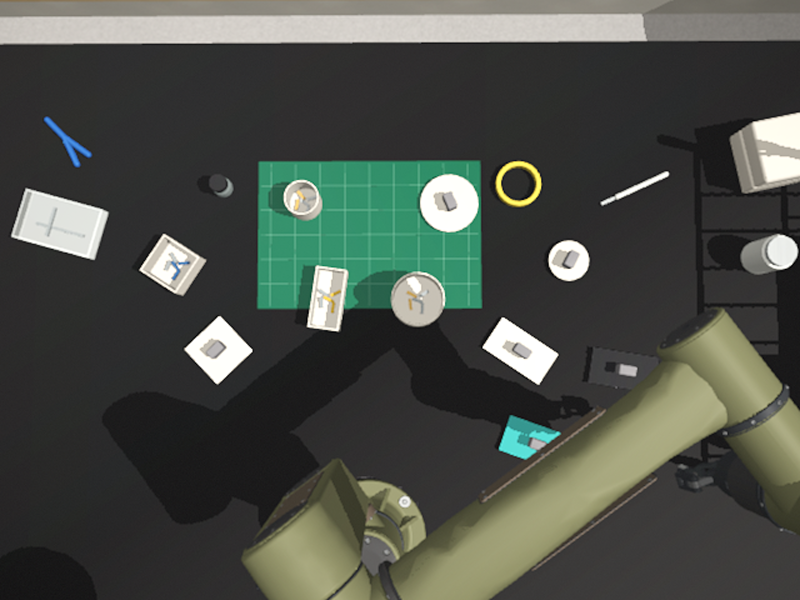

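View pics/s0.png

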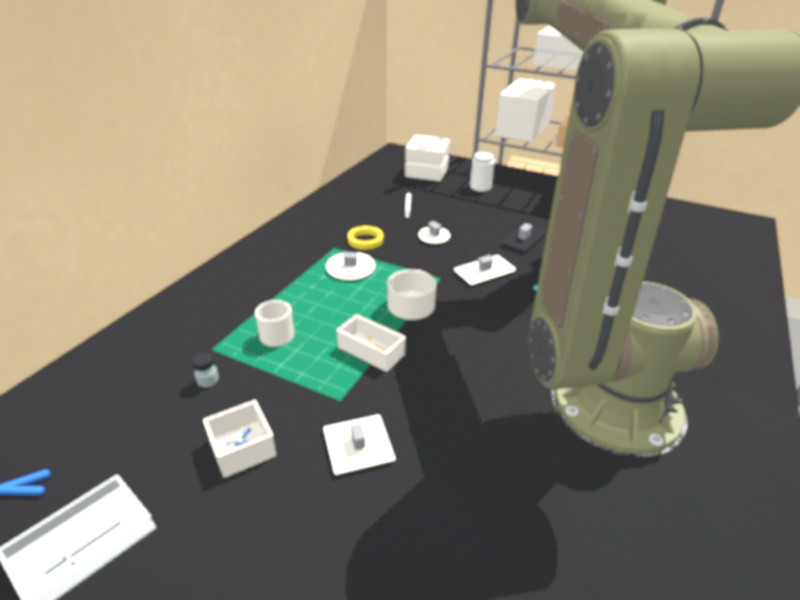

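Top view (0.8 × shown pixels): the oblong lid candidates are white (416,281), black (496,294) and turquoise (424,352). I choose the white one. The large round lid is at (360,162), small round lid (456,208), square lid (175,279). The tubs are large (334,239), small (243,160), square (139,211) and oblong (262,238). Next I fit their outlines.

```bash
cat > fit.py <<'E'
from h import *
from scipy.optimize import minimize
a=np.linspace(0,2*np.pi,48,endpoint=False)
circ=lambda d:np.c_[np.cos(a),np.sin(a)]*d/2
rect=lambda x,y:np.array([[1,1],[-1,1],[-1,-1],[1,-1]])*[x/2,y/2]
def prism(b,z0,z1): return np.r_[np.c_[b,np.full(len(b),z0)],np.c_[b,np.full(len(b),z1)]]
FP={'large_round_lid':circ(.116),'small_round_lid':circ(.08),'square_lid':rect(.096,.096),'oblong_lid':rect(.132,.072),
'large_round_tub':circ(.104),'small_round_tub':circ(.068),'square_tub':rect(.084,.084),'oblong_tub':rect(.12,.06)}
H={'large_round_tub':.06,'small_round_tub':.065,'square_tub':.05,'oblong_tub':.045}
S=4
def hullmask(n,pts,p,org,size):
    c,s=np.cos(p[2]),np.sin(p[2]);P=pts.copy();P[:,:2]=pts[:,:2]@np.array([[c,s],[-s,c]])+p[:2]
    uv=(proj(n,P)-org+.5)*S-.5; m=np.zeros(size,np.uint8)
    cv2.fillConvexPoly(m,cv2.convexHull((uv*16).round().astype(np.int32)),255,shift=4,lineType=cv2.LINE_AA);return m/255.
def fit(n,mask,pts,p0,org,yaws):
    best=None
    f=lambda p:np.abs(hullmask(n,pts,p,org,mask.shape)-mask).sum()/mask.sum()
    for y in yaws:
        r=minimize(f,[*p0,y],method='Nelder-Mead',options=dict(initial_simplex=np.array([[*p0,y],[p0[0]+.01,p0[1],y],[p0[0],p0[1]+.01,y],[*p0,y+.3]]),xatol=1e-4,fatol=1e-4))
        if best is None or r.fun<best.fun:best=r
    return best.x,best.fun
def measure(n,im,name,xy,z0=0,half=40):
    c=proj(n,[[*xy,z0+.02]])[0].round().astype(int);org=np.maximum(c-half,0)
    w=cv2.resize(im[org[1]:c[1]+half,org[0]:c[0]+half],None,fx=S,fy=S,interpolation=cv2.INTER_CUBIC)
    hsv=cv2.cvtColor(w,cv2.COLOR_RGB2HSV); br=((hsv[...,1]<70)&(hsv[...,2]>95)).astype(np.uint8)
    k,lab,st,ce=cv2.connectedComponentsWithStats(br)
    cc=(c-org)*S; j=1+np.argmin([np.hypot(*(ce[i]-cc))-(st[i,4]**.5) for i in range(1,k)])
    cn=cv2.findContours((lab==j).astype(np.uint8),cv2.RETR_EXTERNAL,cv2.CHAIN_APPROX_NONE)[0]
    m=np.zeros(lab.shape,np.uint8);cv2.drawContours(m,[cv2.convexHull(max(cn,key=cv2.contourArea))],-1,1,-1)
    lid=name.endswith('lid')
    pts=prism(FP[name],z0+(.008 if lid else 0),z0+.012 if lid else H[name])
    p,e=fit(n,m.astype(float),pts,xy,org,[0] if 'round' in name else [0,.8,1.57,2.4]); out=[p,e]
    if lid:
        inn=hullmask(n,prism(FP[name]*.8,z0+.012,z0+.012),p,org,m.shape)>.5
        t=(inn&(hsv[...,2]<205)).astype(np.uint8); t=cv2.morphologyEx(t,cv2.MORPH_OPEN,np.ones((5,5)))
        q,e2=fit(n,t.astype(float),prism(rect(.034,.02),z0+.012,z0+.042),p[:2],org,[0,.8,1.57,2.4]);out+=[q,e2]
    return out
E
python3 - <<'E'
from fit import *
im=read_camera('top')
X={'large_round_lid':(.666,-.164),'small_round_lid':(.545,-.401),'square_lid':(.371,.297),'oblong_lid':(.363,-.303),'large_round_tub':(.468,-.095),'small_round_tub':(.668,.13),'square_tub':(.538,.393),'oblong_tub':(.471,.083)}
vis=im.copy()
for k,x in X.items():
    o=measure('top',im,k,x)
    print(k,*[np.round(v,3) if i%2 else np.r_[v[:2],np.degrees(v[2])].round(4) for i,v in enumerate(o)])
cr=np.vstack([np.hstack([cv2.resize(im[v-32:v+32,u-32:u+32],(200,200),interpolation=cv2.INTER_CUBIC) for u,v in r]) for r in ([(360,162),(456,208),(175,279),(416,281)],[(334,239),(243,160),(139,211),(262,238)])])
cv2.imwrite('pics/c1.png',cr[:,:,::-1])
s=telemetry.get_state();print(s['clock'])
from scipy.spatial.transform import Rotation as R
q=s['tool_rot'];print(R.from_quat(np.roll(q,-1)).as_matrix().round(3))
E
```

```text
large_round_lid [ 0.6599 -0.1607 10.8449] 0.038 [ 0.6586 -0.1518 57.0637] 0.28
small_round_lid [ 0.5428 -0.3992  3.1968] 0.057 [ 0.5424 -0.3873 66.2767] 0.249
square_lid [  0.3659   0.3008 133.8584] 0.052 [  0.3675   0.3042 131.4954] 0.247
oblong_lid [ 0.362  -0.3006 55.9103] 0.065 [ 0.3632 -0.2952 62.7713] 0.266
large_round_tub [ 0.4643 -0.096  11.6682] 0.027
small_round_tub [0.662  0.1305 6.8204] 0.036Traceback (most recent call last):
  File "<stdin>", line 6, in <module>
  File "fit.py", line 32, in measure
    p,e=fit(n,m.astype(float),pts,xy,org,[0] if 'round' in name else [0,.8,1.57,2.4]); out=[p,e]
        ~~~^^^^^^^^^^^^^^^^^^^^^^^^^^^^^^^^^^^^^^^^^^^^^^^^^^^^^^^^^^^^^^^^^^^^^^^^^^
  File "fit.py", line 19, in fit
    r=minimize(f,[*p0,y],method='Nelder-Mead',options=dict(initial_simplex=np.array([[*p0,y],[p0[0]+.01,p0[1],y],[p0[0],p0[1]+.01,y],[*p0,y+.3]]),xatol=1e-4,fatol=1e-4))
    res = _minimize_neldermead(fun, x0, args, callback, bounds=bounds,
                               **options)
    fxr = func(xr)
    fx = function(np.copy(x), *(wrapper_args + args))
  File "fit.py", line 17, in <lambda>
    f=lambda p:np.abs(hullmask(n,pts,p,org,mask.shape)-mask).sum()/mask.sum()
                      ~~~~~~~~^^^^^^^^^^^^^^^^^^^^^^^^
  File "fit.py", line 13, in hullmask
    uv=(proj(n,P)-org+.5)*S-.5; m=np.zeros(size,np.uint8)
        ~~~~^^^^^
  File "h.py", line 7, in proj
    K,r,t=cam(n);return cv2.projectPoints(np.array(P,float).reshape(-1,3),r,t,K,None)[0].reshape(-1,2)
          ~~~^^^
  File "h.py", line 4, in cam
    m=camera_model(n);K=np.array([[m['fx'],0,m['cx']],[0,m['fy'],m['cy']],[0,0,1.]])
ValueError: time passes only in moves, steps and waits
```

```bash
python3 - <<'E'
s=open('h.py').read().replace("def cam(n)","import functools\n@functools.lru_cache\ndef cam(n)");open('h.py','w').write(s)
E
python3 - <<'E'
from fit import *
im=read_camera('top');np.save('im0.npy',im)
X={'large_round_lid':(.6599,-.1607),'small_round_lid':(.5428,-.3992),'square_lid':(.366,.301),'oblong_lid':(.362,-.3006),'square_tub':(.534,.393),'oblong_tub':(.467,.083)}
for k,x in list(X.items())[4:]:
    o=measure('top',im,k,x)
    print(k,*[np.round(v,3) if i%2 else np.r_[v[:2],np.degrees(v[2])].round(4) for i,v in enumerate(o)])
yaw={'large_round_lid':57,'small_round_lid':66,'square_lid':131.5,'oblong_lid':56}
T=[]
for k in yaw:
    c=proj('top',[[*X[k],.025]])[0].round().astype(int)
    w=cv2.resize(im[c[1]-26:c[1]+26,c[0]-26:c[0]+26],(390,300),interpolation=cv2.INTER_CUBIC)
    w=cv2.resize(im[c[1]-20:c[1]+20,c[0]-20:c[0]+20],(300,300),interpolation=cv2.INTER_CUBIC)
    y=np.radians(yaw[k]);Rm=np.array([[np.cos(y),np.sin(y)],[-np.sin(y),np.cos(y)]])
    P=np.c_[rect(.034,.02)@Rm+X[k],np.full(4,.042)]
    uv=(proj('top',P)-(c-20)+.5)*7.5
    w2=w.copy();cv2.polylines(w2,[uv.astype(np.int32)],True,(255,0,0),1)
    T.append(w2)
cv2.imwrite('pics/c1.png',np.vstack([np.hstack(T[:2]),np.hstack(T[2:])])[:,:,::-1])
E
```

```text
square_tub [  0.5344   0.3894 -34.6632] 0.057
oblong_tub [4.667000e-01 8.190000e-02 1.711699e+02] 0.068
```

View pics/c1.png

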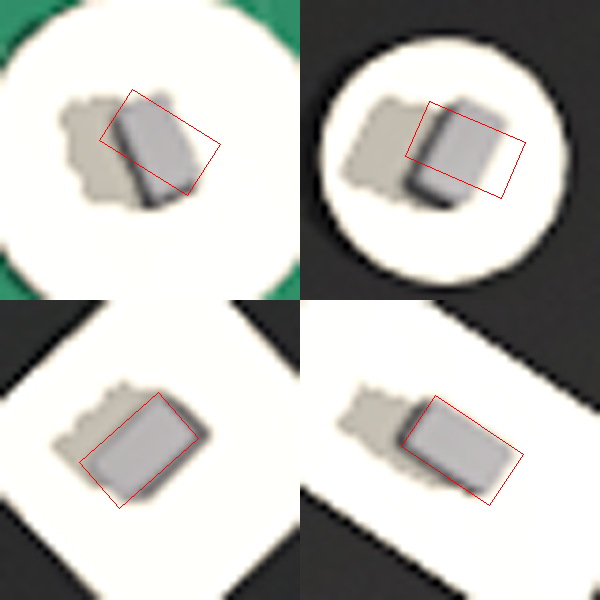

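The tab overlay fits the oblong (about 56°) and square (about 132°) lids. On the round lids shadow misled the fit, and by eye they are at about 22° and -25°. I refit on the tab top faces alone.

```bash
python3 - <<'E'
from fit import *
im=np.load('im0.npy')
X={'large_round_lid':(.6599,-.1607,22),'small_round_lid':(.5428,-.3992,-25),'square_lid':(.366,.301,132),'oblong_lid':(.362,-.3006,56)}
for k,x in X.items():
    c=proj('top',[[*x[:2],.042]])[0].round().astype(int);org=c-14
    w=cv2.resize(im[org[1]:c[1]+14,org[0]:c[0]+14],None,fx=S,fy=S,interpolation=cv2.INTER_CUBIC).astype(int)
    m=((w[...,0]-w[...,2]<12)&(w.max(2)>140)&(w.max(2)<222)).astype(np.uint8)
    m=cv2.morphologyEx(m,cv2.MORPH_OPEN,np.ones((7,7)))
    n,l,st,_=cv2.connectedComponentsWithStats(m);m=(l==1+np.argmax(st[1:,4])).astype(float)
    p,e=fit('top',m,prism(rect(.034,.02),.042,.0419),x[:2],org,[np.radians(x[2])])
    print(k,p[:2].round(4),np.degrees(p[2]).round(1),round(e,2),w[14*S,14*S])
E
```

```text
large_round_lid [ 0.6593 -0.1599] 23.4 0.37 [185 182 182]
small_round_lid [ 0.5436 -0.398 ] -28.2 0.37 [187 183 183]
square_lid [0.3665 0.2998] 135.9 0.16 [185 182 182]
oblong_lid [ 0.3638 -0.2989] 56.1 0.39 [189 186 186]
```

```bash
cat > go.py <<'E'
import sys
from h import telemetry; import numpy as np
from scipy.spatial.transform import Rotation as R
def show(s,x,y,z,yaw):
    M=R.from_quat(np.roll(s['tool_rot'],-1)); cy=np.degrees(np.arctan2(*M.as_matrix()[1::-1,0]))
    d=M.inv().apply(np.array([x,y,z])-s['ee_pos']); dy=(yaw-cy+90)%180-90
    T=R.from_euler('z',cy+dy,degrees=True)*R.from_euler('x',180,degrees=True)
    rv=np.degrees((M.inv()*T).as_rotvec())
    print('off',(d*1000).round(1),'rot',rv.round(1),'rows',round(max(np.linalg.norm(d)/.0417,abs(dy)/7.16),1),'yaw',cy.round(1))
if __name__=='__main__':
    s=telemetry.get_state();print(round(s['clock'],2),s['ee_pos'].round(4),np.degrees(s['q'][[0,5]]).round(),s['width'].round(3),np.round(s['wrist_force'],1))
    v=list(map(float,sys.argv[1:]))
    for i in range(0,len(v),4): show(s,*v[i:i+4])
E
python3 go.py .363 -.2997 .12 146
```

```text
Traceback (most recent call last):
  File "go.py", line 11, in <module>
    s=telemetry.get_state();print(round(s['clock'],2),s['ee_pos'].round(4),np.degrees(s['q'][[0,5]]).round(),s['width'].round(3),np.round(s['wrist_force'],1))
                                                                                                             ^^^^^^^^^^^^^^^^
AttributeError: 'float' object has no attribute 'round'
```

```bash
sed -i "s/s\['width'\].round(3)/round(s['width'],3)/" go.py; python3 go.py .363 -.2997 .10 146
```

```text
0.7 [ 0.1789 -0.5727  0.2313] [-54. -19.] 1.0 [-0.4 -0.1  0.4]
off [205.7 257.1 131.3] rot [  0.   -0.  -38.7] rows 8.5 yaw 107.3
```

{"name": "drive_tool", "arguments": {
  "offset": [
    [0.2057,0.2571,0.1313],
    [0.2057,0.2571,0.1313],
    [0.2057,0.2571,0.1313],
    [0.2057,0.2571,0.1313],
    [0.2057,0.2571,0.1313],
    [0.2057,0.2571,0.1313],
    [0.2057,0.2571,0.1313],
    [0.2057,0.2571,0.1313],
    [0.2057,0.2571,0.1313],
    [0.2057,0.2571,0.1313],
    [0.2057,0.2571,0.1313],
    [0.2057,0.2571,0.1313]
  ],
  "rotation": [
    [0,0,-38.7],
    [0,0,-38.7],
    [0,0,-38.7],
    [0,0,-38.7],
    [0,0,-38.7],
    [0,0,-38.7],
    [0,0,-38.7],
    [0,0,-38.7],
    [0,0,-38.7],
    [0,0,-38.7],
    [0,0,-38.7],
    [0,0,-38.7]
  ],
  "grip": 0.05
}}

```text
clock: 1.7
ee_pos: [0.3631, -0.3, 0.1006]
tool_rot: [0.0, 0.292, 0.956, -0.0]
wrist_force: [0.4, 0.6, -0.1]
width: 0.587
```

```bash
python3 go.py .363 -.2997 .018 146; python3 -c "
from h import *
save('side','s1',(330,150,490,270),5)"
```

```text
1.7 [ 0.3631 -0.3     0.1006] [-15. -19.] 0.587 [ 0.4  0.6 -0.1]
off [ 0.3  0.2 82.6] rot [-0.   0.   0.1] rows 2.0 yaw 146.1
```

View pics/s1.png

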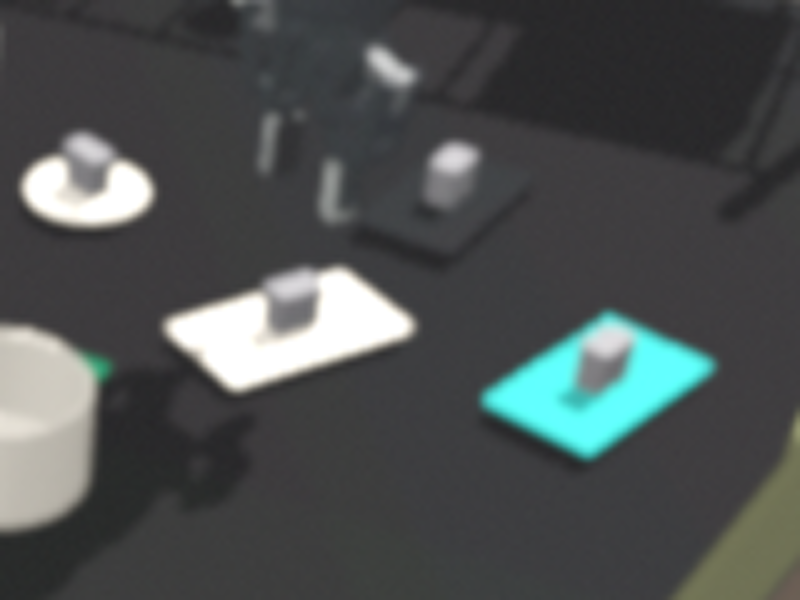

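The crop shows the fingers above the white oblong lid (tab at about (390,210) in the side picture). The black and turquoise look-alikes are to its right. I go down and grip.

{"name": "drive_tool", "arguments": {
  "offset": [
    [0,0,0.03],
    [0,0,0.055],
    [0,0,0.073],
    [0,0,0.0826],
    [0,0,0.0826],
    [0,0,0.0826]
  ],
  "rotation": [
    [0,0,0],
    [0,0,0],
    [0,0,0],
    [0,0,0],
    [0,0,0],
    [0,0,0]
  ]
}}

```text
clock: 2.25
ee_pos: [0.3629, -0.3005, 0.0182]
tool_rot: [0.0, 0.292, 0.956, -0.0]
wrist_force: [-0.7, -0.0, 0.9]
width: 0.591
```

{"name": "drive_tool", "arguments": {
  "offset": [
    [0,0,0],
    [0,0,0],
    [0,0,0],
    [0,0,0],
    [0,0,0],
    [0,0,0],
    [0,0,0],
    [0,0,0]
  ],
  "rotation": [
    [0,0,0],
    [0,0,0],
    [0,0,0],
    [0,0,0],
    [0,0,0],
    [0,0,0],
    [0,0,0],
    [0,0,0]
  ],
  "grip": 0.0,
  "grip_force": 50
}}

```text
clock: 2.92
ee_pos: [0.3639, -0.3002, 0.0189]
tool_rot: [0.001, 0.292, 0.956, -0.0]
wrist_force: [-0.1, 0.5, 5.8]
width: 0.221
```

```bash
python3 go.py .363 -.2997 .13 146 .4667 .0819 .13 81
```

```text
2.92 [ 0.3639 -0.3002  0.0189] [-15. -19.] 0.221 [-0.1  0.5  5.8]
off [ 7.000e-01 -1.000e-01 -1.111e+02] rot [-0.   0.1  0.1] rows 2.7 yaw 146.1
off [ 127.7  374.4 -111.4] rot [ 0.1  0.1 65.1] rows 9.9 yaw 146.1
```

{"name": "drive_tool", "arguments": {
  "offset": [
    [0,0,-0.015],
    [0,0,-0.045],
    [0,0,-0.08],
    [0,0,-0.111],
    [0.128,0.374,-0.111],
    [0.128,0.374,-0.111],
    [0.128,0.374,-0.111],
    [0.128,0.374,-0.111],
    [0.128,0.374,-0.111],
    [0.128,0.374,-0.111],
    [0.128,0.374,-0.111],
    [0.128,0.374,-0.111]
  ],
  "rotation": [
    [0,0,0],
    [0,0,0],
    [0,0,0],
    [0,0,0],
    [0,0,65],
    [0,0,65],
    [0,0,65],
    [0,0,65],
    [0,0,65],
    [0,0,65],
    [0,0,65],
    [0,0,65]
  ]
}}

```text
clock: 3.92
ee_pos: [0.4353, -0.0335, 0.1284]
tool_rot: [-0.0, 0.651, 0.759, 0.0]
wrist_force: [1.5, -1.0, -1.4]
width: 0.224
```

```bash
python3 go.py .4667 .0819 .13 81
```

```text
3.92 [ 0.4353 -0.0335  0.1284] [  22. -104.] 0.224 [ 1.5 -1.  -1.4]
off [109.3  48.6  -1.5] rot [ 0.  -0.  17.7] rows 2.9 yaw 98.7
```

{"name": "drive_tool", "arguments": {
  "offset": [
    [0.1093,0.0486,0],
    [0.1093,0.0486,0],
    [0.1093,0.0486,0],
    [0.1093,0.0486,0],
    [0.1093,0.0486,0.02],
    [0.1093,0.0486,0.04],
    [0.1093,0.0486,0.04],
    [0.1093,0.0486,0.04]
  ],
  "rotation": [
    [0,0,17.7],
    [0,0,17.7],
    [0,0,17.7],
    [0,0,17.7],
    [0,0,17.7],
    [0,0,17.7],
    [0,0,17.7],
    [0,0,17.7]
  ]
}}

```text
clock: 4.58
ee_pos: [0.4656, 0.0798, 0.0877]
tool_rot: [-0.0, 0.759, 0.652, -0.001]
wrist_force: [0.1, -0.5, -0.0]
width: 0.225
```

```bash
python3 go.py .4667 .0819 .060 81; python3 -c "
from h import *
save('side','s2',(220,180,380,300),5)"
```

```text
4.58 [0.4656 0.0798 0.0877] [  34. -133.] 0.225 [ 0.1 -0.5 -0. ]
off [ 2.3  0.8 27.7] rot [-0.1  0.1  0.3] rows 0.7 yaw 81.3
```

View pics/s2.png

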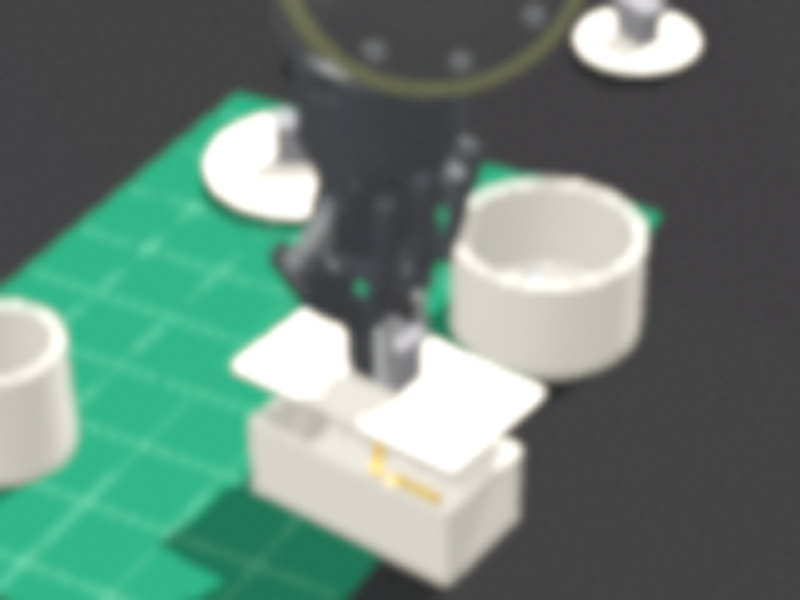

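```bash
python3 - <<'E'
from fit import *
def pr(x,y,yaw,fp,z):
    c,s=np.cos(np.radians(yaw)),np.sin(np.radians(yaw));P=np.c_[fp@np.array([[c,s],[-s,c]])+[x,y],np.full(4,z)]
    return ((proj('side',P)-[220,180]+.5)*5).round().tolist()
print('lid',pr(.4656,.0798,-8.8,rect(.132,.072),.0817))
print('tub',pr(.4667,.0819,-9,rect(.12,.06),.045))
E
```

```text
lid [[232.0, 362.0], [452.0, 467.0], [542.0, 389.0], [328.0, 292.0]]
tub [[250.0, 421.0], [444.0, 518.0], [519.0, 452.0], [328.0, 362.0]]
```

The projected corners match the picture within about 1 mm for both lid and tub. I lower the lid.

{"name": "drive_tool", "arguments": {
  "offset": [
    [0.002,0.001,0.012],
    [0.002,0.001,0.022],
    [0.002,0.001,0.028],
    [0.002,0.001,0.031],
    [0.002,0.001,0.0325],
    [0.002,0.001,0.0325]
  ],
  "rotation": [
    [0,0,0],
    [0,0,0],
    [0,0,0],
    [0,0,0],
    [0,0,0],
    [0,0,0]
  ]
}}

```text
clock: 5.13
ee_pos: [0.4677, 0.082, 0.0561]
tool_rot: [0.0, 0.759, 0.651, 0.0]
wrist_force: [0.0, 0.2, -1.2]
width: 0.225
```

{"name": "drive_tool", "arguments": {
  "offset": [
    [0,0,0.001],
    [0,0,0.001],
    [0,0,0.001]
  ],
  "rotation": [
    [0,0,0],
    [0,0,0],
    [0,0,0]
  ]
}}

```text
clock: 5.38
ee_pos: [0.468, 0.0821, 0.0559]
tool_rot: [0.0, 0.759, 0.652, 0.001]
wrist_force: [-1.7, -0.7, 5.0]
width: 0.226
```

{"name": "drive_tool", "arguments": {
  "offset": [
    [0,0,0],
    [0,0,0],
    [0,0,0],
    [0,0,0],
    [0,0,0]
  ],
  "rotation": [
    [0,0,0],
    [0,0,0],
    [0,0,0],
    [0,0,0],
    [0,0,0]
  ],
  "grip": 0.05
}}

```text
clock: 5.8
ee_pos: [0.4675, 0.082, 0.0547]
tool_rot: [-0.0, 0.759, 0.651, -0.0]
wrist_force: [-0.8, -0.2, 0.1]
width: 0.586
```

```bash
python3 go.py .468 .082 .15 81 .6597 -.160 .15 113 .6597 -.160 .018 113
```

```text
5.8 [0.4675 0.082  0.0547] [  34. -133.] 0.586 [-0.8 -0.2  0.1]
off [  0.    0.4 -95.3] rot [-0.   0.   0.3] rows 2.3 yaw 81.3
off [-210.2  226.5  -95.3] rot [ -0.   -0.  -31.7] rows 7.8 yaw 81.3
off [-210.2  226.6   36.7] rot [ -0.   -0.  -31.7] rows 7.5 yaw 81.3
```

Contact was felt (5 N) and the lid is released. Next is the large round lid.

{"name": "drive_tool", "arguments": {
  "offset": [
    [0,0,-0.04],
    [0,0,-0.08],
    [-0.21,0.2265,-0.0953],
    [-0.21,0.2265,-0.0953],
    [-0.21,0.2265,-0.0953],
    [-0.21,0.2265,-0.0953],
    [-0.21,0.2265,-0.0953],
    [-0.21,0.2265,-0.0953],
    [-0.21,0.2265,-0.0953],
    [-0.21,0.2265,-0.0953],
    [-0.21,0.2265,-0.0953],
    [-0.21,0.2265,-0.0953]
  ],
  "rotation": [
    [0,0,0],
    [0,0,0],
    [0,0,-31.7],
    [0,0,-31.7],
    [0,0,-31.7],
    [0,0,-31.7],
    [0,0,-31.7],
    [0,0,-31.7],
    [0,0,-31.7],
    [0,0,-31.7],
    [0,0,-31.7],
    [0,0,-31.7]
  ]
}}

```text
clock: 6.8
ee_pos: [0.6599, -0.1616, 0.1472]
tool_rot: [-0.002, 0.553, 0.833, -0.001]
wrist_force: [-0.5, 0.7, -1.0]
width: 0.584
```

```bash
python3 go.py .6597 -.160 .018 113; python3 -c "
from h import *
save('top','t2',(200,110,400,270),4)"
```

```text
6.8 [ 0.6599 -0.1616  0.1472] [  3. -70.] 0.584 [-0.5  0.7 -1. ]
off [  1.3   1.  129.2] rot [-0.2 -0.1 -0.2] rows 3.1 yaw 112.8
```

View pics/t2.png

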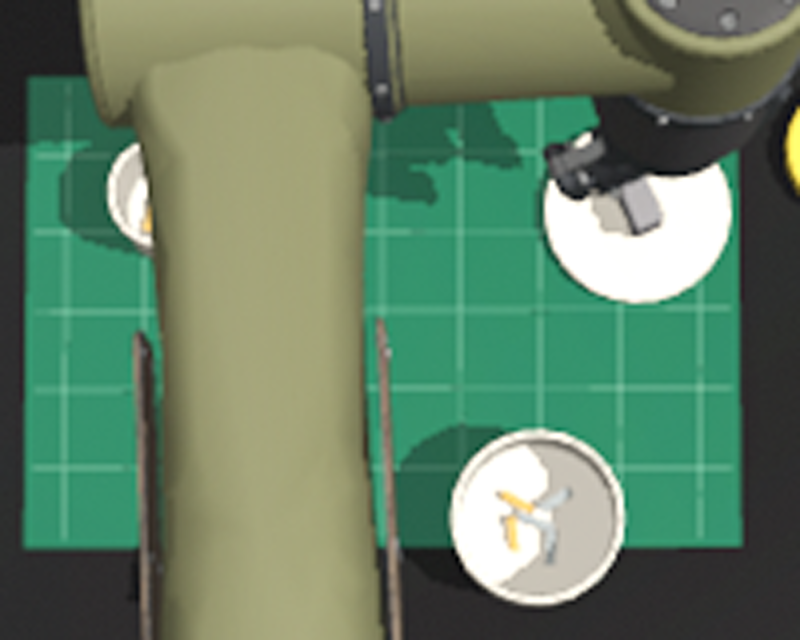

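The top view shows the gripper at the large lid (tab at about (359,161)). The oblong tub is hidden under the arm. I go down.

{"name": "drive_tool", "arguments": {
  "offset": [
    [0.001,0.001,0.04],
    [0.001,0.001,0.08],
    [0.001,0.001,0.105],
    [0.001,0.001,0.12],
    [0.001,0.001,0.129],
    [0.001,0.001,0.129],
    [0.001,0.001,0.129]
  ],
  "rotation": [
    [0,0,0],
    [0,0,0],
    [0,0,0],
    [0,0,0],
    [0,0,0],
    [0,0,0],
    [0,0,0]
  ]
}}

```text
clock: 7.43
ee_pos: [0.6607, -0.1578, 0.0228]
tool_rot: [0.001, 0.551, 0.834, 0.0]
wrist_force: [-0.4, -0.4, 0.3]
width: 0.585
```

{"name": "drive_tool", "arguments": {
  "offset": [
    [0,0,0],
    [0,0,0],
    [0,0,0],
    [0,0,0],
    [0,0,0],
    [0,0,0],
    [0,0,0],
    [0,0,0]
  ],
  "rotation": [
    [0,0,0],
    [0,0,0],
    [0,0,0],
    [0,0,0],
    [0,0,0],
    [0,0,0],
    [0,0,0],
    [0,0,0]
  ],
  "grip": 0.0
}}

```text
clock: 8.1
ee_pos: [0.6614, -0.1585, 0.0235]
tool_rot: [0.001, 0.552, 0.834, 0.001]
wrist_force: [-0.7, 1.0, 5.8]
width: 0.22
```

```bash
python3 go.py .4643 -.096 .12 113
```

```text
8.1 [ 0.6614 -0.1585  0.0235] [  3. -70.] 0.22 [-0.7  1.   5.8]
off [ 134.5 -156.7  -97.2] rot [0.2 0.1 0. ] rows 5.5 yaw 113.0
```

The grip is a bit high on the tab, so I regrip 5 mm lower.

{"name": "drive_tool", "arguments": {
  "offset": [
    [0,0,0],
    [0,0,0],
    [0,0,0],
    [0,0,0.0025],
    [0,0,0.005],
    [0,0,0.005],
    [0,0,0.005]
  ],
  "rotation": [
    [0,0,0],
    [0,0,0],
    [0,0,0],
    [0,0,0],
    [0,0,0],
    [0,0,0],
    [0,0,0]
  ],
  "grip": 0.05
}}

```text
clock: 8.68
ee_pos: [0.66, -0.1584, 0.0156]
tool_rot: [-0.0, 0.552, 0.834, -0.0]
wrist_force: [-0.1, 0.0, 0.1]
width: 0.586
```

{"name": "drive_tool", "arguments": {
  "offset": [
    [0,0,0],
    [0,0,0],
    [0,0,0],
    [0,0,0],
    [0,0,0],
    [0,0,0],
    [0,0,0],
    [0,0,0]
  ],
  "rotation": [
    [0,0,0],
    [0,0,0],
    [0,0,0],
    [0,0,0],
    [0,0,0],
    [0,0,0],
    [0,0,0],
    [0,0,0]
  ],
  "grip": 0.0
}}

```text
clock: 9.35
ee_pos: [0.6605, -0.1584, 0.0165]
tool_rot: [0.0, 0.552, 0.834, 0.0]
wrist_force: [0.0, -0.1, 2.1]
width: 0.229
```

```bash
python3 go.py .4643 -.096 .12 113
```

```text
9.35 [ 0.6605 -0.1584  0.0165] [  3. -70.] 0.229 [ 0.  -0.1  2.1]
off [ 134.1 -156.1 -103.6] rot [0. 0. 0.] rows 5.5 yaw 113.0
```

{"name": "drive_tool", "arguments": {
  "offset": [
    [0,0,-0.015],
    [0,0,-0.045],
    [0,0,-0.08],
    [0,0,-0.104],
    [0.134,-0.156,-0.104],
    [0.134,-0.156,-0.104],
    [0.134,-0.156,-0.104],
    [0.134,-0.156,-0.104],
    [0.134,-0.156,-0.104],
    [0.134,-0.156,-0.104],
    [0.134,-0.156,-0.104],
    [0.134,-0.156,-0.104]
  ],
  "rotation": [
    [0,0,0],
    [0,0,0],
    [0,0,0],
    [0,0,0],
    [0,0,0],
    [0,0,0],
    [0,0,0],
    [0,0,0],
    [0,0,0],
    [0,0,0],
    [0,0,0],
    [0,0,0]
  ]
}}

```text
clock: 10.35
ee_pos: [0.4646, -0.096, 0.1207]
tool_rot: [0.0, 0.552, 0.834, 0.001]
wrist_force: [-0.1, -0.5, -0.8]
width: 0.223
```

```bash
python3 go.py .4643 -.096 .0685 113;  python3 -c "
from h import *
save('side','s3',(240,150,400,270),5)
K=[]
import fit
for x,y,z,d in((.4643,-.096,.06,.104),(.4643,-.096,.1155,.116)):
    P=proj('side',np.c_[fit.circ(d)+[x,y],np.full(48,z)]);u=(P-[240,150]+.5)*5;print(u.min(0).round(),u.max(0).round())"
```

```text
10.35 [ 0.4646 -0.096   0.1207] [ 13. -80.] 0.223 [-0.1 -0.5 -0.8]
off [ 0.1 -0.4 52.2] rot [0.1 0.  0. ] rows 1.3 yaw 113.0
[353. 331.] [544. 438.]
[341. 240.] [561. 356.]
```

View pics/s3.png

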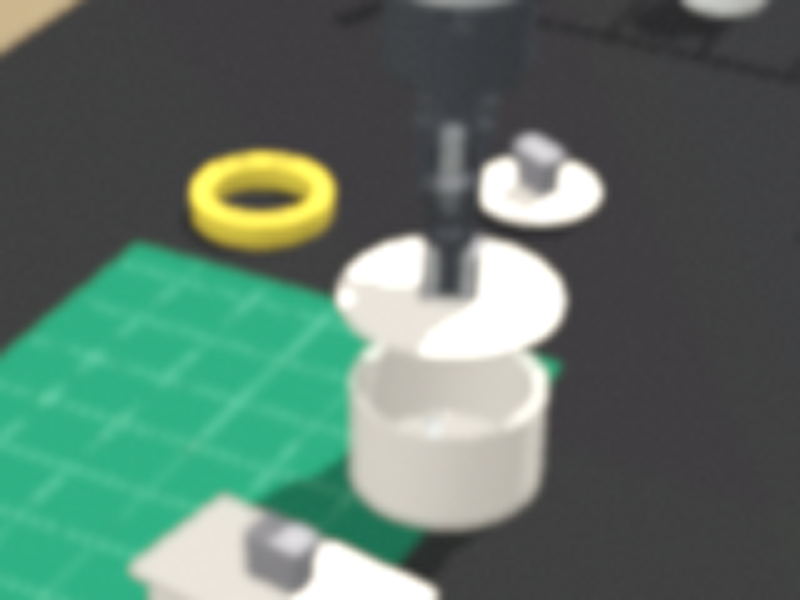

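The lid is level and centred on the tub (ellipse x range 336–567, predicted 341–561), and the oblong lid sits on its tub. I lower to contact.

{"name": "drive_tool", "arguments": {
  "offset": [
    [0,0,0.02],
    [0,0,0.035],
    [0,0,0.044],
    [0,0,0.049],
    [0,0,0.051],
    [0,0,0.052],
    [0,0,0.052]
  ],
  "rotation": [
    [0,0,0],
    [0,0,0],
    [0,0,0],
    [0,0,0],
    [0,0,0],
    [0,0,0],
    [0,0,0]
  ]
}}

```text
clock: 10.98
ee_pos: [0.4649, -0.0962, 0.0688]
tool_rot: [0.0, 0.552, 0.834, 0.0]
wrist_force: [0.3, 0.0, -0.2]
width: 0.223
```

{"name": "drive_tool", "arguments": {
  "offset": [
    [0,0,0.0005],
    [0,0,0.001],
    [0,0,0.001]
  ],
  "rotation": [
    [0,0,0],
    [0,0,0],
    [0,0,0]
  ]
}}

```text
clock: 11.23
ee_pos: [0.4649, -0.0961, 0.0684]
tool_rot: [0.001, 0.552, 0.834, 0.0]
wrist_force: [-1.3, 1.1, 4.4]
width: 0.224
```

{"name": "drive_tool", "arguments": {
  "offset": [
    [0,0,0],
    [0,0,0],
    [0,0,0],
    [0,0,0],
    [0,0,0]
  ],
  "rotation": [
    [0,0,0],
    [0,0,0],
    [0,0,0],
    [0,0,0],
    [0,0,0]
  ],
  "grip": 0.05
}}

```text
clock: 11.65
ee_pos: [0.4642, -0.0961, 0.0671]
tool_rot: [-0.0, 0.552, 0.834, -0.0]
wrist_force: [-0.6, -0.4, -0.6]
width: 0.585
```

```bash
python3 go.py .543 -.3985 .13 63
```

```text
11.65 [ 0.4642 -0.0961  0.0671] [ 13. -80.] 0.585 [-0.6 -0.4 -0.6]
off [-309.1  -45.7  -63. ] rot [-0. -0. 50.] rows 7.6 yaw 113.0
```

{"name": "drive_tool", "arguments": {
  "offset": [
    [0,0,-0.035],
    [0,0,-0.063],
    [-0.309,-0.0457,-0.063],
    [-0.309,-0.0457,-0.063],
    [-0.309,-0.0457,-0.063],
    [-0.309,-0.0457,-0.063],
    [-0.309,-0.0457,-0.063],
    [-0.309,-0.0457,-0.063],
    [-0.309,-0.0457,-0.063],
    [-0.309,-0.0457,-0.063],
    [-0.309,-0.0457,-0.063],
    [-0.309,-0.0457,-0.063]
  ],
  "rotation": [
    [0,0,0],
    [0,0,0],
    [0,0,50],
    [0,0,50],
    [0,0,50],
    [0,0,50],
    [0,0,50],
    [0,0,50],
    [0,0,50],
    [0,0,50],
    [0,0,50],
    [0,0,50]
  ]
}}

```text
clock: 12.65
ee_pos: [0.5426, -0.3993, 0.1287]
tool_rot: [-0.001, 0.853, 0.522, -0.001]
wrist_force: [0.3, -0.4, 0.1]
width: 0.584
```

{"name": "drive_tool", "arguments": {
  "offset": [
    [0,0,0],
    [0,0,0],
    [0,0,0]
  ],
  "rotation": [
    [0,0,0],
    [0,0,0],
    [0,0,0]
  ]
}}

```text
clock: 12.9
ee_pos: [0.5433, -0.3973, 0.1309]
tool_rot: [0.0, 0.852, 0.523, 0.0]
wrist_force: [0.1, -0.1, 0.3]
width: 0.583
```

```bash
python3 go.py .543 -.3985 .017 63
```

```text
12.9 [ 0.5433 -0.3973  0.1309] [-19. -98.] 0.583 [ 0.1 -0.1  0.3]
off [ -1.2   0.2 113.9] rot [ 0.  -0.   0.1] rows 2.7 yaw 63.1
```

{"name": "drive_tool", "arguments": {
  "offset": [
    [-0.001,0,0.04],
    [-0.001,0,0.075],
    [-0.001,0,0.098],
    [-0.001,0,0.11],
    [-0.001,0,0.114],
    [-0.001,0,0.114],
    [-0.001,0,0.114]
  ],
  "rotation": [
    [0,0,0],
    [0,0,0],
    [0,0,0],
    [0,0,0],
    [0,0,0],
    [0,0,0],
    [0,0,0]
  ]
}}

```text
clock: 13.48
ee_pos: [0.5437, -0.3997, 0.0185]
tool_rot: [0.001, 0.852, 0.523, 0.001]
wrist_force: [-0.6, -0.4, 0.9]
width: 0.587
```

{"name": "drive_tool", "arguments": {
  "offset": [
    [0,0,0],
    [0,0,0],
    [0,0,0],
    [0,0,0],
    [0,0,0],
    [0,0,0],
    [0,0,0],
    [0,0,0]
  ],
  "rotation": [
    [0,0,0],
    [0,0,0],
    [0,0,0],
    [0,0,0],
    [0,0,0],
    [0,0,0],
    [0,0,0],
    [0,0,0]
  ],
  "grip": 0.0
}}

```text
clock: 14.15
ee_pos: [0.5435, -0.3997, 0.0181]
tool_rot: [0.001, 0.853, 0.523, 0.001]
wrist_force: [0.4, 0.7, 6.2]
width: 0.227
```

```bash
python3 go.py .543 -.3985 .16 63 .662 .1305 .16 63 .662 .1305 .16 100
```

```text
14.15 [ 0.5435 -0.3997  0.0181] [-19. -98.] 0.227 [0.4 0.7 6.2]
off [   0.8   -0.6 -141.9] rot [0.2 0.  0. ] rows 3.4 yaw 63.0
off [ 526.3 -134.5 -142.4] rot [0.2 0.  0. ] rows 13.5 yaw 63.0
off [ 526.3 -134.5 -142.4] rot [  0.1   0.1 -37. ] rows 13.5 yaw 63.0
```

{"name": "drive_tool", "arguments": {
  "offset": [
    [0,0,-0.015],
    [0,0,-0.045],
    [0,0,-0.08],
    [0,0,-0.115],
    [0.526,-0.1345,-0.14],
    [0.526,-0.1345,-0.14],
    [0.526,-0.1345,-0.14],
    [0.526,-0.1345,-0.14],
    [0.526,-0.1345,-0.14],
    [0.526,-0.1345,-0.14],
    [0.526,-0.1345,-0.14],
    [0.526,-0.1345,-0.14]
  ],
  "rotation": [
    [0,0,0],
    [0,0,0],
    [0,0,0],
    [0,0,0],
    [0,0,-37],
    [0,0,-37],
    [0,0,-37],
    [0,0,-37],
    [0,0,-37],
    [0,0,-37],
    [0,0,-37],
    [0,0,-37]
  ]
}}

```text
clock: 15.15
ee_pos: [0.6153, -0.0723, 0.1465]
tool_rot: [-0.0, 0.643, 0.766, 0.0]
wrist_force: [1.4, -0.2, -1.9]
width: 0.224
```

```bash
python3 go.py .662 .1305 .13 100
```

```text
15.15 [ 0.6153 -0.0723  0.1465] [ 12. -92.] 0.224 [ 1.4 -0.2 -1.9]
off [191.6  81.2  16.6] rot [-0. -0.  0.] rows 5.0 yaw 100.0
```

{"name": "drive_tool", "arguments": {
  "offset": [
    [0.192,0.081,0.016],
    [0.192,0.081,0.016],
    [0.192,0.081,0.016],
    [0.192,0.081,0.016],
    [0.192,0.081,0.016],
    [0.192,0.081,0.016],
    [0.192,0.081,0.016],
    [0.192,0.081,0.016],
    [0.192,0.081,0.016]
  ],
  "rotation": [
    [0,0,0],
    [0,0,0],
    [0,0,0],
    [0,0,0],
    [0,0,0],
    [0,0,0],
    [0,0,0],
    [0,0,0],
    [0,0,0]
  ]
}}

```text
clock: 15.9
ee_pos: [0.6619, 0.1278, 0.1307]
tool_rot: [0.0, 0.643, 0.766, -0.0]
wrist_force: [-0.6, -0.6, 0.1]
width: 0.223
```

```bash
python3 go.py .662 .1305 .075 100;  python3 -c "
from h import *
save('side','s4',(140,180,300,300),5)
import fit
p=telemetry.get_state()['ee_pos'];print(p)
for x,y,z,d in((.662,.1305,.065,.068),(p[0],p[1],p[2]-.006,.08)):
    P=proj('side',np.c_[fit.circ(d)+[x,y],np.full(48,z)]);u=(P-[140,180]+.5)*5;print(u.min(0).round(),u.max(0).round())"
```

```text
15.9 [0.6619 0.1278 0.1307] [  28. -108.] 0.223 [-0.6 -0.6  0.1]
off [ 2.6  0.6 55.7] rot [-0.  0. -0.] rows 1.3 yaw 100.0
[0.66191198 0.12760929 0.1309046 ]
[323. 304.] [462. 386.]
[296. 196.] [466. 290.]
```

View pics/s4.png

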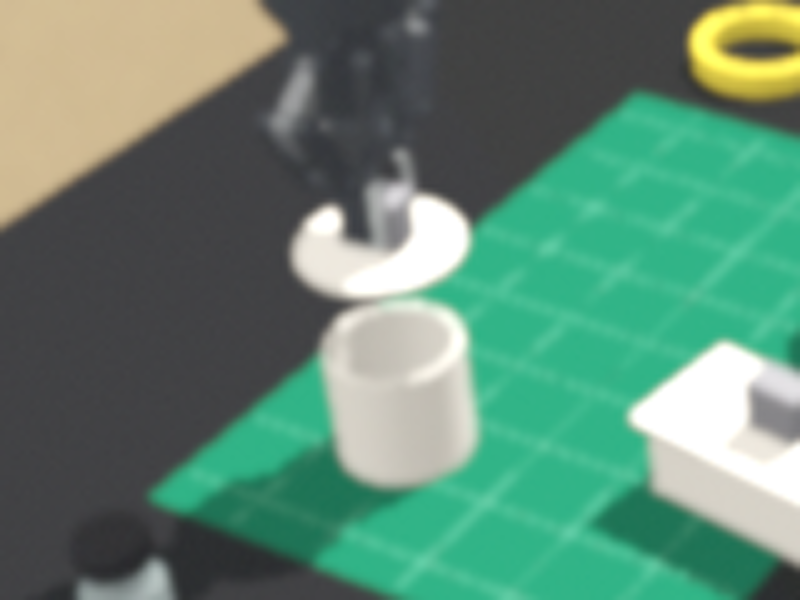

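The lid (centre about x=381, predicted 381) and the tub rim (about 395, predicted 392) agree, so I lower it.

{"name": "drive_tool", "arguments": {
  "offset": [
    [0.002,0,0.02],
    [0.002,0,0.037],
    [0.002,0,0.047],
    [0.002,0,0.052],
    [0.002,0,0.054],
    [0.002,0,0.055],
    [0.002,0,0.055]
  ],
  "rotation": [
    [0,0,0],
    [0,0,0],
    [0,0,0],
    [0,0,0],
    [0,0,0],
    [0,0,0],
    [0,0,0]
  ]
}}

```text
clock: 16.53
ee_pos: [0.662, 0.1306, 0.0766]
tool_rot: [0.0, 0.643, 0.766, 0.001]
wrist_force: [1.1, 0.0, 0.0]
width: 0.22
```

{"name": "drive_tool", "arguments": {
  "offset": [
    [0,0,0.001],
    [0,0,0.001],
    [0,0,0.001]
  ],
  "rotation": [
    [0,0,0],
    [0,0,0],
    [0,0,0]
  ]
}}

```text
clock: 16.78
ee_pos: [0.6618, 0.1309, 0.0752]
tool_rot: [0.0, 0.643, 0.766, 0.0]
wrist_force: [0.4, 0.5, 0.7]
width: 0.226
```

{"name": "drive_tool", "arguments": {
  "offset": [
    [0,0,0.0008],
    [0,0,0.0015],
    [0,0,0.0015]
  ],
  "rotation": [
    [0,0,0],
    [0,0,0],
    [0,0,0]
  ]
}}

```text
clock: 17.03
ee_pos: [0.6621, 0.1309, 0.0752]
tool_rot: [0.001, 0.643, 0.766, 0.001]
wrist_force: [-2.5, 0.9, 5.3]
width: 0.227
```

Contact is felt. I release, then go to the square lid, gripping along the tab's long axis (jaw yaw 134°) to keep the last joint in range.

{"name": "drive_tool", "arguments": {
  "offset": [
    [0,0,0],
    [0,0,0],
    [0,0,0],
    [0,0,0],
    [0,0,0]
  ],
  "rotation": [
    [0,0,0],
    [0,0,0],
    [0,0,0],
    [0,0,0],
    [0,0,0]
  ],
  "grip": 0.05
}}

```text
clock: 17.45
ee_pos: [0.6615, 0.1307, 0.0728]
tool_rot: [-0.0, 0.643, 0.766, -0.0]
wrist_force: [0.5, 0.2, -0.0]
width: 0.583
```

```bash
python3 go.py .366 .300 .14 134
```

```text
17.45 [0.6615 0.1307 0.0728] [  28. -108.] 0.583 [ 0.5  0.2 -0. ]
off [ 218.  -261.6  -67.1] rot [ -0.  -0. -34.] rows 8.3 yaw 100.0
```

{"name": "drive_tool", "arguments": {
  "offset": [
    [0,0,-0.035],
    [0,0,-0.067],
    [0.218,-0.2616,-0.067],
    [0.218,-0.2616,-0.067],
    [0.218,-0.2616,-0.067],
    [0.218,-0.2616,-0.067],
    [0.218,-0.2616,-0.067],
    [0.218,-0.2616,-0.067],
    [0.218,-0.2616,-0.067],
    [0.218,-0.2616,-0.067],
    [0.218,-0.2616,-0.067],
    [0.218,-0.2616,-0.067]
  ],
  "rotation": [
    [0,0,0],
    [0,0,0],
    [0,0,-34],
    [0,0,-34],
    [0,0,-34],
    [0,0,-34],
    [0,0,-34],
    [0,0,-34],
    [0,0,-34],
    [0,0,-34],
    [0,0,-34],
    [0,0,-34]
  ]
}}

```text
clock: 18.45
ee_pos: [0.3642, 0.3015, 0.1407]
tool_rot: [-0.0, 0.389, 0.921, 0.001]
wrist_force: [-0.2, 0.1, 0.7]
width: 0.588
```

{"name": "drive_tool", "arguments": {
  "offset": [
    [0,0,0],
    [0,0,0],
    [0,0,0],
    [0,0,0]
  ],
  "rotation": [
    [0,0,0],
    [0,0,0],
    [0,0,0],
    [0,0,0]
  ],
  "grip": 0.065
}}

```text
clock: 18.78
ee_pos: [0.3669, 0.2993, 0.1398]
tool_rot: [-0.0, 0.392, 0.92, -0.0]
wrist_force: [0.6, -1.0, 0.2]
width: 0.764
```

```bash
python3 go.py .366 .300 .017 134; python3 -c "
from h import *
save('side','s5',(200,280,360,400),5)"
```

```text
18.78 [0.3669 0.2993 0.1398] [  64. -110.] 0.764 [ 0.6 -1.   0.2]
off [  1.1  -0.  122.8] rot [-0.   0.  -0.1] rows 2.9 yaw 133.9
```

View pics/s5.png

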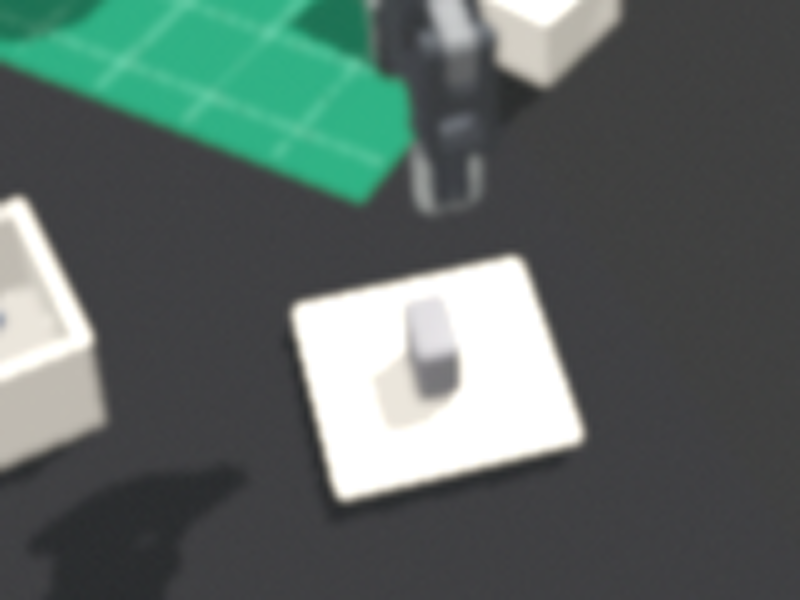

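The tab's long axis lies along the jaw axis (tab at about (287,349) in the side picture), as planned. I go down and grip.

{"name": "drive_tool", "arguments": {
  "offset": [
    [0.001,0,0.04],
    [0.001,0,0.08],
    [0.001,0,0.105],
    [0.001,0,0.118],
    [0.001,0,0.122],
    [0.001,0,0.122],
    [0.001,0,0.122]
  ],
  "rotation": [
    [0,0,0],
    [0,0,0],
    [0,0,0],
    [0,0,0],
    [0,0,0],
    [0,0,0],
    [0,0,0]
  ]
}}

```text
clock: 19.42
ee_pos: [0.3661, 0.301, 0.0192]
tool_rot: [0.0, 0.391, 0.92, 0.001]
wrist_force: [0.7, 0.6, 1.3]
width: 0.762
```

{"name": "drive_tool", "arguments": {
  "offset": [
    [0,0,0],
    [0,0,0],
    [0,0,0],
    [0,0,0],
    [0,0,0],
    [0,0,0],
    [0,0,0],
    [0,0,0]
  ],
  "rotation": [
    [0,0,0],
    [0,0,0],
    [0,0,0],
    [0,0,0],
    [0,0,0],
    [0,0,0],
    [0,0,0],
    [0,0,0]
  ],
  "grip": 0.0
}}

```text
clock: 20.08
ee_pos: [0.3659, 0.3015, 0.0196]
tool_rot: [0.0, 0.391, 0.921, 0.001]
wrist_force: [-1.4, 0.2, 5.5]
width: 0.387
```

```bash
python3 go.py .5344 .3894 .12 145
```

```text
20.08 [0.3659 0.3015 0.0196] [  64. -110.] 0.387 [-1.4  0.2  5.5]
off [ -53.9  182.5 -100. ] rot [  0.1  -0.  -11. ] rows 5.2 yaw 134.0
```

{"name": "drive_tool", "arguments": {
  "offset": [
    [0,0,-0.015],
    [0,0,-0.045],
    [0,0,-0.08],
    [0,0,-0.1],
    [-0.054,0.1825,-0.1],
    [-0.054,0.1825,-0.1],
    [-0.054,0.1825,-0.1],
    [-0.054,0.1825,-0.1],
    [-0.054,0.1825,-0.1],
    [-0.054,0.1825,-0.1],
    [-0.054,0.1825,-0.1],
    [-0.054,0.1825,-0.1]
  ],
  "rotation": [
    [0,0,0],
    [0,0,0],
    [0,0,0],
    [0,0,0],
    [0,0,-11],
    [0,0,-11],
    [0,0,-11],
    [0,0,-11],
    [0,0,-11],
    [0,0,-11],
    [0,0,-11],
    [0,0,-11]
  ]
}}

```text
clock: 21.08
ee_pos: [0.5337, 0.3884, 0.1174]
tool_rot: [-0.0, 0.301, 0.954, -0.001]
wrist_force: [-0.0, -0.4, -0.4]
width: 0.391
```

```bash
python3 go.py .5344 .3894 .0605 145;  python3 -c "
from h import *
save('side','s6',(120,250,280,370),5)
import fit
p=telemetry.get_state()['ee_pos'];print(p)
for x,y,z,d,a in((.5344,.3894,.05,.084,-34.7),(p[0],p[1],p[2]-.0065,.096,55)):
    a=np.radians(a);c,s=np.cos(a),np.sin(a)
    P=proj('side',np.c_[fit.rect(d,d)@np.array([[c,s],[-s,c]])+[x,y],np.full(4,z)]);print(((P-[120,250]+.5)*5).round().tolist())"
```

```text
21.08 [0.5337 0.3884 0.1174] [ 53. -88.] 0.391 [-0.  -0.4 -0.4]
off [-0.   1.3 56.9] rot [-0.1 -0.   0. ] rows 1.4 yaw 145.0
[0.53352535 0.38844122 0.11815231]
[[219.0, 429.0], [269.0, 580.0], [487.0, 497.0], [425.0, 357.0]]
[[226.0, 486.0], [490.0, 393.0], [417.0, 235.0], [171.0, 314.0]]
```

View pics/s6.png

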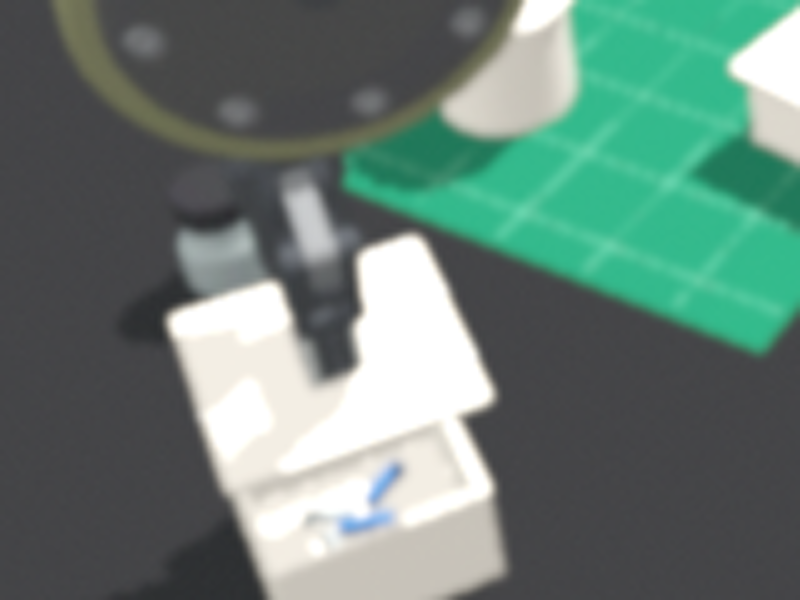

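The observed lid and tub corners match the predictions within about 1 mm. I lower it.

{"name": "drive_tool", "arguments": {
  "offset": [
    [0,0.001,0.02],
    [0,0.001,0.037],
    [0,0.001,0.047],
    [0,0.001,0.053],
    [0,0.001,0.056],
    [0,0.001,0.057],
    [0,0.001,0.057]
  ],
  "rotation": [
    [0,0,0],
    [0,0,0],
    [0,0,0],
    [0,0,0],
    [0,0,0],
    [0,0,0],
    [0,0,0]
  ]
}}

```text
clock: 21.72
ee_pos: [0.5349, 0.3898, 0.0621]
tool_rot: [0.0, 0.301, 0.954, 0.001]
wrist_force: [-0.2, -0.3, -1.3]
width: 0.382
```

{"name": "drive_tool", "arguments": {
  "offset": [
    [0,0,0.001],
    [0,0,0.001],
    [0,0,0.001]
  ],
  "rotation": [
    [0,0,0],
    [0,0,0],
    [0,0,0]
  ]
}}

```text
clock: 21.97
ee_pos: [0.5352, 0.3899, 0.0616]
tool_rot: [0.001, 0.301, 0.954, 0.001]
wrist_force: [-1.3, -0.8, 4.3]
width: 0.386
```

Contact. I release, lift and back away to the start area for the final check.

{"name": "drive_tool", "arguments": {
  "offset": [
    [0,0,0],
    [0,0,0],
    [0,0,0],
    [0,0,0],
    [0,0,0]
  ],
  "rotation": [
    [0,0,0],
    [0,0,0],
    [0,0,0],
    [0,0,0],
    [0,0,0]
  ],
  "grip": 0.065
}}

```text
clock: 22.38
ee_pos: [0.5347, 0.3894, 0.0598]
tool_rot: [-0.0, 0.301, 0.954, -0.0]
wrist_force: [-0.1, -0.1, 0.1]
width: 0.766
```

{"name": "drive_tool", "arguments": {
  "offset": [
    [0,0,-0.04],
    [0,0,-0.08],
    [0,0,-0.12],
    [0,0,-0.16],
    [0,0,-0.16]
  ],
  "rotation": [
    [0,0,0],
    [0,0,0],
    [0,0,0],
    [0,0,0],
    [0,0,0]
  ]
}}

```text
clock: 22.8
ee_pos: [0.5374, 0.3904, 0.2313]
tool_rot: [0.004, 0.301, 0.954, 0.006]
wrist_force: [0.3, 0.6, 2.4]
width: 0.761
```

```bash
python3 go.py .45 -.1 .23 107 .25 -.5 .23 107
```

```text
22.8 [0.5374 0.3904 0.2313] [ 53. -88.] 0.761 [0.3 0.6 2.4]
off [-209.8 -451.8   -4.2] rot [ 0.9 -0.  38. ] rows 11.9 yaw 145.0
off [-275.5 -894.1  -10.2] rot [ 0.9 -0.  38. ] rows 22.4 yaw 145.0
```

{"name": "drive_tool", "arguments": {
  "offset": [
    [-0.21,-0.452,0],
    [-0.21,-0.452,0],
    [-0.21,-0.452,0],
    [-0.21,-0.452,0],
    [-0.21,-0.452,0],
    [-0.21,-0.452,0],
    [-0.21,-0.452,0],
    [-0.21,-0.452,0],
    [-0.21,-0.452,0],
    [-0.21,-0.452,0],
    [-0.21,-0.452,0],
    [-0.21,-0.452,0]
  ],
  "rotation": [
    [0,0,38],
    [0,0,38],
    [0,0,38],
    [0,0,38],
    [0,0,38],
    [0,0,38],
    [0,0,38],
    [0,0,38],
    [0,0,38],
    [0,0,38],
    [0,0,38],
    [0,0,38]
  ]
}}

```text
clock: 23.8
ee_pos: [0.4467, -0.1031, 0.2203]
tool_rot: [0.0, 0.595, 0.804, 0.0]
wrist_force: [1.6, 0.1, 0.0]
width: 0.763
```

```bash
python3 go.py .25 -.5 .23 107
```

```text
23.8 [ 0.4467 -0.1031  0.2203] [ 12. -85.] 0.763 [1.6 0.1 0. ]
off [-321.9 -304.3  -10.1] rot [0.1 0.  0. ] rows 10.6 yaw 107.0
```

{"name": "drive_tool", "arguments": {
  "offset": [
    [-0.32,-0.305,-0.01],
    [-0.32,-0.305,-0.01],
    [-0.32,-0.305,-0.01],
    [-0.32,-0.305,-0.01],
    [-0.32,-0.305,-0.01],
    [-0.32,-0.305,-0.01],
    [-0.32,-0.305,-0.01],
    [-0.32,-0.305,-0.01],
    [-0.32,-0.305,-0.01],
    [-0.32,-0.305,-0.01],
    [-0.32,-0.305,-0.01],
    [-0.32,-0.305,-0.01]
  ],
  "rotation": [
    [0,0,0],
    [0,0,0],
    [0,0,0],
    [0,0,0],
    [0,0,0],
    [0,0,0],
    [0,0,0],
    [0,0,0],
    [0,0,0],
    [0,0,0],
    [0,0,0],
    [0,0,0]
  ]
}}

```text
clock: 24.8
ee_pos: [0.2467, -0.4995, 0.2287]
tool_rot: [-0.001, 0.597, 0.802, -0.0]
wrist_force: [1.8, 2.5, 0.2]
width: 0.76
```

```bash
python3 - <<'E'
from fit import *
im=read_camera('top');cv2.imwrite('pics/t9.png',cv2.resize(im,(800,600))[:,:,::-1])
save('side','s9',(80,140,440,400),2.2)
for k,x,z in(('oblong_lid',(.4667,.0819),.037),('large_round_lid',(.4643,-.096),.052),('small_round_lid',(.662,.1305),.057),('square_lid',(.5344,.3894),.042)):
    o=measure('top',im,k,x,z0=z);print(k,((o[0][:2]-x)*1000).round(1),'mm',np.degrees(o[0][2]).round(1),round(o[1],3))
E
```

```text
oblong_lid [0.2 1. ] mm -8.5 0.055
large_round_lid [-0.5  0.4] mm -4.0 0.034
small_round_lid [-0.7  1.5] mm -5.6 0.119
square_lid [-0.5 -0.5] mm -35.4 0.132
```

View pics/t9.png

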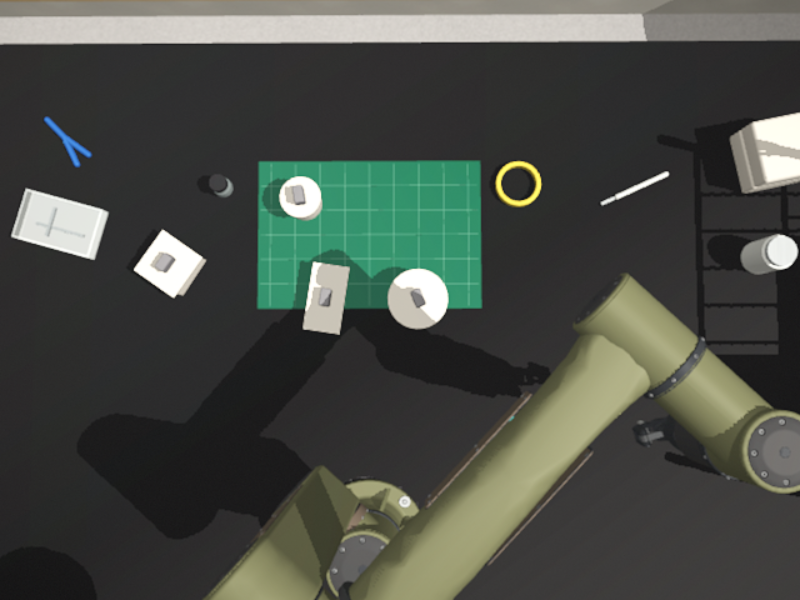

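View pics/s9.png

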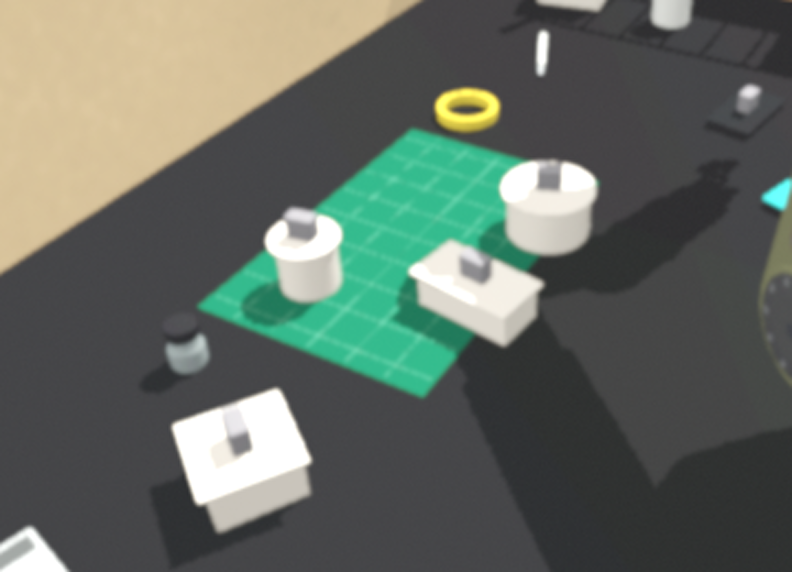

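All four lids sit flat and centred, and the jar and tape have not moved. I hand the job in.

```bash
python3 -c "
from h import *
print(arm.sign_off())"
```

```text
the job is handed in; nothing more can be done
None
```

All four lids (white oblong, large round, small round and square) are on their own tubs, each lowered to about 5 N of contact before I let go. The job was handed in at about 25 s of the 136 s allowed. It reports no verdict.

**Lid positions:** in the last top picture the lids lie within about 2 mm of the tub centres I measured at the start. The oblong and square lids are turned within about 1° of their tubs.

**Side picture:** all four lids look flat, with the tubs upright and apparently where they stood. The paint jar and tape roll have not visibly moved, and I left the black and turquoise look-alikes alone.

**Disagreements:** no check failed. Two things were less clean:
- **Outline fits:** those for the small round and square lids were looser than the others (residual about 0.12–0.13), probably because the white tub walls below merge with the lids.
- **Large round lid:** my first grip was too high on the tab, so I opened and regripped it before lifting.

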